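# Set the mitre jig to 30 degrees and clamp the offcut in it

## Task

Set up the mitre jig (the small plywood board beside the saw blade) for a 30-degree cut: swing its aluminium fence by the end knob until the pointer stands at the 30-degree mark, then lay the oblong wooden offcut flat on the jig, snug against both that fence and the stop block, and swing the handle of the jig's clamp upright so that its pad holds the offcut down. Leave the other things on the bench where they are.

Things in the scene. Friction and masses are not known exactly. Their poses are not given: they have to be found in the camera images.
- jig: mitre jig: plywood board 204 (x) x 270 (y) mm fixed on the bench, its top 20 mm above the origin, which is the centre of its underside; it stands so that its x points roughly to the robot's left and its y to the robot. It carries the swinging aluminium fence, pivoted at (-80, 105) mm. The scale at the fence's free end has marks every 5 degrees, long thick ones at 0, 15, 30, 45
- fence (a joint): the fence's angle, 0 to 0.82 rad: 0 = along the board's long (y) side, pointer on the first long mark, the one farthest to the robot's right; grows as the knob end swings to the robot's left; 30 degrees = 0.524 rad = the third long mark. A brake holds it where it is left (about 7 N at the knob to move it)
- fence_pivot (a point): the fence's vertical hinge axis at the height of the board's top. Axes turn with the fence: y along it from knob to pivot (the fence runs 200 mm to -y and 15 mm to +y), x square to its work face, z up. The fence is a bar 20 mm wide (x -10 to 10) and 25 mm high
- fence_knob (a point): black knob standing on the fence near its free end, diameter 27 mm, 180 mm from the pivot; the point lies on its axis in its widest part, 53 mm above the board, 17 mm below its top; grip it here from above. Axes as fence_pivot
- work_corner (a point): corner, at the board's top, of the fence's work face and the end face of the dark wooden stop block (46 mm out from the fence, 54 mm along it, 20 mm high; it moves with the fence and carries the clamp). Axes as fence_pivot: the offcut belongs at x > 0, y > 0, its centre at x 22.5, y 50 mm
- clamp (a joint): the clamp's angle, 0 to 1.6 rad: 0 = closed (handle upright, pad down), grows as the handle falls back toward the fence's knob and the bar with the pad rises; about 0.01 when it rests on the offcut; stays where it is left (about 3 N at the handle to move it)
- clamp_hinge (a point): the clamp's hinge axis, 23 mm out from the work face, 42 mm above the board; the hinge runs along the point's own x, which stays square to the fence
- clamp_handle (a point): the grip point of the clamp's black handle, a rod of diameter 19 mm that points from the hinge through this point, 58 mm from the hinge and 22 mm short of the handle's end. Pinch it along the direction square to the fence
- clamp_pad (a point): underside centre of the clamp's rubber pad (diameter 18 mm), 65 mm from the hinge along the bar; when closed it is 21 mm above the board, over the line 23 mm out from the work face and 29 mm from the stop block's face
- offcut: the workpiece: an oblong pine offcut 100 (x) x 45 (y) x 22 mm (z), lying flat on the bench. Origin: centre of its underside
- square_block: bystander: a square beech block 60 x 60 x 30 mm, origin centre of the underside
- screw_carton: bystander: a small blue carton 50 x 70 x 42 mm, origin centre of the underside
- tape_measure: bystander: a rust-red tape measure standing on edge, 35 x 73 x 55 mm, origin centre of the underside
- glue_bottle: bystander: a white glue bottle, diameter 64, 192 mm tall, standing at the left, origin centre of the underside

How it is judged:
By the outcome, as a careful person would: the job done as asked, in the order asked, and still so for the second after the job is handed in, with the robot touching nothing.
It also fails if it takes over 72 s, if anything falls off the work surface, if the arm or the gripper's body presses on something with over 40 N, if the wrist force passes 120 N, or if a joint passes its speed limit or range.

## Robot

A 6-joint arm with a two-finger parallel gripper is mounted at the origin on a cart in front of the work surface, level with it; the furniture and walls round the work are solid. World frame = base frame: x ahead of the robot, y to its left, z up, the work surface at z = 0. Lengths are in mm, angles in rad, forces in N, time in s.
With the tool pointing down it reaches from about 350 to 875 mm from the base axis. Payload 4.2 kg.
Tool frame: the origin (TCP) lies at the very end of the fingers, on their centre line; the grasp point (between the pads) lies 19 mm behind it; z points along the fingers, y is the line along which they close (so a half turn about z gives the same grasp; the last joint's range is limited). The gripper opens to 85 mm and grips with 20 to 120 N. Pads are 22 mm wide; open, the fingers measure 114 mm over their backs; the gripper's body (76 mm by 85 mm) begins 54 mm behind the grasp point. The pads swing forward as they close: fully open they stand 13 mm farther back than shut.
Start: joints at [-1.016, 0.385, 0.008, 0, -1.194, -0.259], TCP at [182.207, -597.829, 231.312] pointing down, gripper open.
Joint ranges: [-3.14, 3.14], [-1.21, 2.06], [-1.07, 1.41], [-3.16, 2.05], [-2.99, -0.16], [-3.1, 3.1]. Speed limits (rad/s): [2.79, 2.79, 3.14, 3.14, 3.14, 3.14].

## Interface

Orientations are given as a unit quaternion [x, y, z, w].
In Python, from bench import monitor, get_image, camera_info, job_done gives the robot as it stands.
- The arm moves only by the tool send_rows, never from a script. Its argument "series" is a list of rows, each a list of 3 entries, a list of its own where there are three numbers: the shift along the tool's x, y, z in mm, then the turn, a rotation vector about the tool's x, y, z in rad, then the finger opening in mm, from 0 to 85.4. A call has 1 to 8 rows; each row shifts and turns the commanded pose from where the row before left it, along the tool's axes as they then stand; what a row does not reach is not made up. A row lasts 1/10 s, in which the tool goes at most 50 mm and 8.59 degrees, less where a joint would pass 70% of its speed; a pose out of reach is approached as far as the arm can. A call with a gripper value outside its range is refused whole. The fingers move at their own pace and stop on an object; the grip force is fixed at half the most. Time passes only in rows, so rows that do not move let the fingers close. It gives the time, the measured TCP pose, the force, the opening and the grip force at its end, in the units of the state.
- monitor.read_state(): the state, without advancing time (a new reading comes with each control period).
- get_image(name): name is "scene" or "side" or "wrist"; returns the picture (420x560x3 uint8, red, green, blue); there is no depth.
- camera_info(name): a dict with "intrinsics" (3x3 intrinsics, pixels), "R" (3x3) and "t" (3): a world point X has camera coordinates R X + t. Camera axes: x right, y down, z forward; pixel columns grow to the right and rows downward; lengths in mm; the calibration is good to about 2 mm. The wrist camera is an equidistant fisheye: a pixel r from the principal point sees the ray r / f radians off the axis. A picture is of the moment at which its call begins: read the wrist's pose just before it. camera_info takes no time and is no camera call; for the wrist camera it gives the pose at the moment of the call.
- job_done(): hands the job in; it is judged then, once.
The state is a dict: "clock": time; "joints": joint angles; "joint_vel": joint speeds; "joint_efforts": joint torques, N m; "position": TCP position; "ee_rot": TCP orientation; "contact_force": force on the tool from outside, world axes, zero at the start; "wrist_torque": the same for the moment, N m; "gripper_width": finger opening in mm; "grasp_force": force on a finger pad.
Only numpy, scipy, OpenCV 4.12 (cv2) and the standard library are available. Lean on these libraries where they do the work, as an engineer would, in place of code of your own. Each camera call takes 0.05 s, during which the arm holds its last target. There are 200 camera calls.

## Working session

There is one attempt and no reset: what is moved stays moved. The work goes in short steps, Python scripts to look and compute and a tool call to move; the robot and the scene stay as the last step left them, time stands still between calls to the robot, and variables do not carry over. Pictures are saved under pics/ and viewed, at most 10 in all, crops included, and the job is handed in when it is done.

Besides the shell and the picture viewer there is one more tool, called after ">>>" as name(argument=value, ...), one argument or row to a line, values as JSON. send_rows: Moves the arm, as the interface text tells. Its arguments: {"type":"object","properties":{"series":{"type":"array"}},"required":["series"]}

```bash
ls; mkdir -p pics; python3 - <<'E'
from bench import monitor,get_image,camera_info
import cv2,numpy as np
for n in ["scene","side"]:
    im=get_image(n); cv2.imwrite(f"pics/{n}0.png",cv2.resize(im[:,:,::-1],None,fx=1.4,fy=1.4,interpolation=cv2.INTER_CUBIC)); 
    c=camera_info(n); print(n,{k:np.round(v,3).tolist() if not isinstance(v,str) else v for k,v in c.items()})
print(monitor.read_state())
E
```

```text
pics
scene {'intrinsics': [[448.748, 0.0, 281.956], [0.0, 448.748, 205.328], [0.0, 0.0, 1.0]], 'R': [[-0.529, -0.848, -0.011], [-0.559, 0.359, -0.748], [0.638, -0.389, -0.664]], 't': [279.447, 362.255, 772.604]}
side {'intrinsics': [[428.805, 0.0, 285.99], [0.0, 428.805, 208.071], [0.0, 0.0, 1.0]], 'R': [[-0.997, 0.074, 0.016], [0.029, 0.572, -0.82], [-0.07, -0.817, -0.572]], 't': [502.211, 45.843, 1251.019]}
{'clock': 0.1, 'joints': array([-1.01640708e+00,  3.85487884e-01,  6.73504132e-03, -4.22577344e-04,
       -1.19403632e+00, -2.58604210e-01]), 'joint_vel': array([ 1.42201915e-03, -2.62119789e-03,  3.64228803e-03, -1.18716922e-04,
        4.04787559e-05,  1.12996667e-03]), 'joint_efforts': array([ 9.33702609e-05, -3.93319845e+01,  1.88929939e+01,  4.19788465e+00,
       -2.58072643e-03,  6.50885084e-06]), 'position': array([ 182.03416551, -597.33675891,  230.31713052]), 'ee_rot': array([-1.47276830e-01,  9.89094790e-01,  9.92872637e-04, -2.13589235e-04]), 'contact_force': array([ 0.32917697, -0.29979107, -0.82192548]), 'wrist_torque': array([ 0.00186628, -0.00820517,  0.03830641]), 'grasp_force': 0.0, 'gripper_width': 85.5867918545967}
```

View pics/scene0.png

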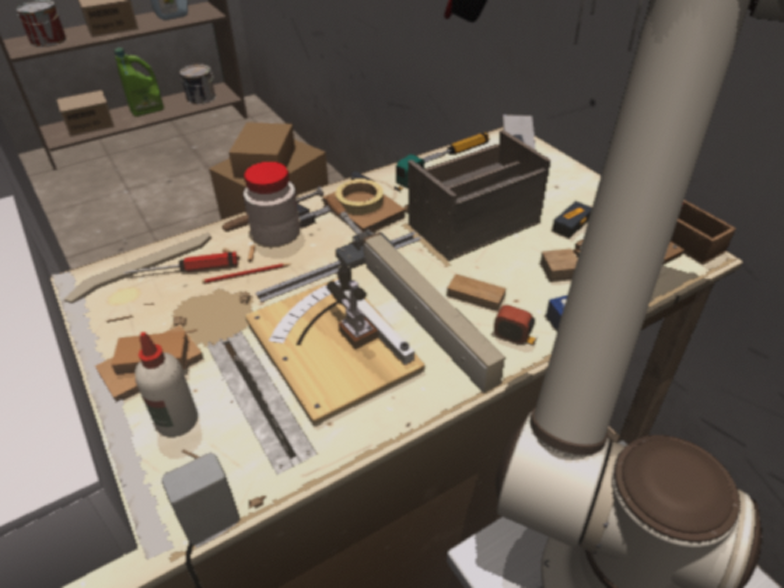

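View pics/side0.png

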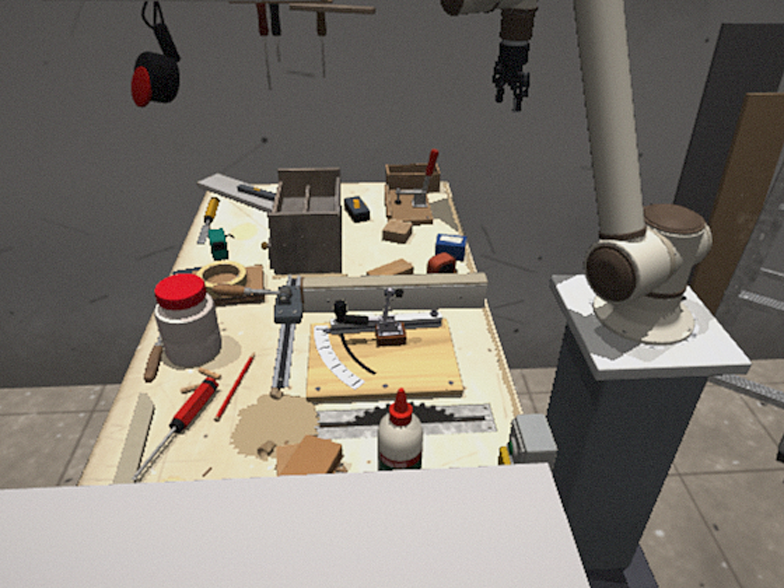

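The scene view shows the jig (board corners about (250,318), (318,412), (422,365) and (340,280) in the 1.4x picture). The fence lies near 0°, with its knob at about (345,275). The offcut is at (477,291), beyond the grey rip fence and right of the jig. The side view shows the same, with the offcut partly hidden at (390,268). I'll compute rough positions next.

```bash
cat > h.py <<'E'
import numpy as np,cv2
from scipy.spatial.transform import Rotation as Ro
from bench import monitor,get_image,camera_info
def ray(c,u,v,fish=False):
    K=np.array(c["intrinsics"]);R=np.array(c["R"]);t=np.array(c["t"])
    x=np.array([(u-K[0,2])/K[0,0],(v-K[1,2])/K[1,1]])
    if fish:
        r=np.linalg.norm(x); d=np.r_[x/r*np.sin(r),np.cos(r)] if r>0 else np.array([0,0,1.])
    else: d=np.r_[x,1]
    d=R.T@d; return -R.T@t,d/np.linalg.norm(d)
def onz(o,d,z): return o+d*(z-o[2])/d[2]
def tri(rs):
    A=sum(np.eye(3)-np.outer(d,d) for o,d in rs); b=sum((np.eye(3)-np.outer(d,d))@o for o,d in rs)
    p=np.linalg.solve(A,b); return p,[round(float(np.linalg.norm(np.cross(p-o,d))),1) for o,d in rs]
def proj(c,P,fish=False):
    K=np.array(c["intrinsics"]);q=np.array(c["R"])@P+np.array(c["t"])
    if fish:
        th=np.arctan2(np.hypot(q[0],q[1]),q[2]);s=th/max(np.hypot(q[0],q[1]),1e-9);x=q[:2]*s
    else: x=q[:2]/q[2]
    return K[:2,:2]@x+K[:2,2]
E
python3 - <<'E'
from h import *
c=camera_info("scene")
for n,u,v,z in [("b1",250,318,20),("b2",318,412,20),("b3",422,365,20),("b4",340,280,20),("off",477,287,22),("knob",345,275,73),("pivot",405,348,45),("tape",515,320,40),("saw fence a",372,236,50),("saw fence b",500,365,50),("handle",350,250,70)]:
    print(n,onz(*ray(c,u/1.4,v/1.4),z).round())
s=camera_info("side"); 
print(tri([ray(c,477/1.4,287/1.4),ray(s,390/1.4,267/1.4)]))
w=camera_info("wrist");print({k:np.round(v,3).tolist() if not isinstance(v,str) else v for k,v in w.items()}, monitor.read_state()["position"])
im=get_image("scene");cv2.imwrite("pics/sc1.png",cv2.resize(im[170:305,170:395,::-1],None,fx=3.5,fy=3.5,interpolation=cv2.INTER_CUBIC))
E
```

```text
b1 [663. 214.  20.]
b2 [417. 205.  20.]
b3 [411.  21.  20.]
b4 [667.  33.  20.]
off [ 512. -168.   22.]
knob [619.  45.  73.]
pivot [438.  36.  45.]
tape [ 396. -157.   40.]
saw fence a [718. -67.  50.]
saw fence b [324. -66.  50.]
handle [679.   2.  70.]
(array([ 514.33371349, -169.92797388,   20.73713531]), [0.9, 0.9])
{'intrinsics': [[325.192, 0.0, 280.799], [0.0, 325.192, 213.647], [0.0, 0.0, 1.0]], 'R': [[-0.291, 0.957, 0.002], [0.915, 0.277, 0.293], [0.28, 0.087, -0.956]], 't': [624.015, -38.687, 379.168]} [ 182.03416551 -597.33675891  230.31713052]
```

View pics/sc1.png

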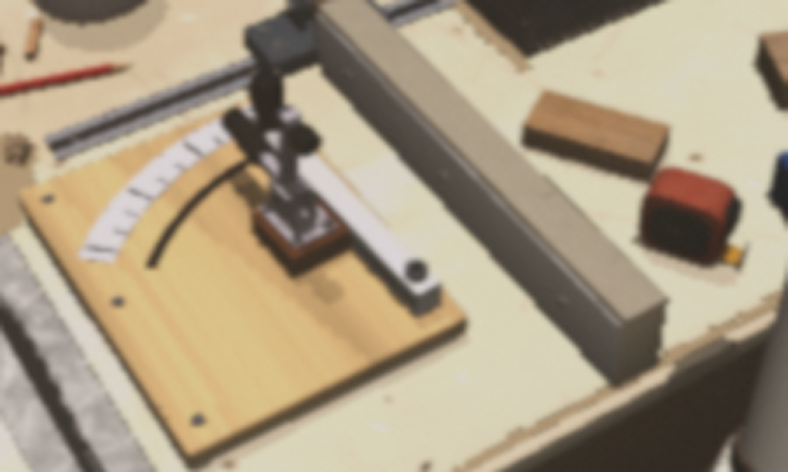

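The enlarged crop shows the fence at or near 0° and the stop block at crop (300,235). The clamp is open with its bar upright at (285,160), and its handle points at the knob (265,90). The offcut is at (595,130). I'll write a row helper and move the wrist camera over the work.

```bash
cat >> h.py <<'E'
def down(yaw): # tool pointing down, tool x at azimuth yaw
    x=np.array([np.cos(yaw),np.sin(yaw),0]);z=np.array([0,0,-1.]);return np.c_[x,np.cross(z,x),z]
def rows(p0,R0,p1,R1,n):
    w=Ro.from_matrix(R0.T@R1).as_rotvec()/n; M=sum(Ro.from_rotvec(w*k).as_matrix() for k in range(n))
    s=np.linalg.solve(M,R0.T@(np.array(p1)-p0)); return np.round(s,2).tolist(),np.round(w,4).tolist()
def here():
    s=monitor.read_state(); return s["position"],Ro.from_quat(s["ee_rot"]).as_matrix()
E
python3 - <<'E'
from h import *
p,R=here()
a=np.array([361,-330,300.]);Ra=down(-2.45)
print(rows(p,R,a,Ra,8));print(rows(a,Ra,[540,-60,300],down(-np.pi/2),8))
E
```

```text
([-35.29, 19.85, -8.67], [0.0002, 0.0, -0.0495])
([-41.63, -3.79, 0.0], [0.0, 0.0, -0.1099])
```

>>> send_rows(
  series=[
    [[-35.3, 19.9, -8.7], [0, 0, -0.05], 85],
    [[-35.3, 19.9, -8.7], [0, 0, -0.05], 85],
    [[-35.3, 19.9, -8.7], [0, 0, -0.05], 85],
    [[-35.3, 19.9, -8.7], [0, 0, -0.05], 85],
    [[-35.3, 19.9, -8.7], [0, 0, -0.05], 85],
    [[-35.3, 19.9, -8.7], [0, 0, -0.05], 85],
    [[-35.3, 19.9, -8.7], [0, 0, -0.05], 85],
    [[-35.3, 19.9, -8.7], [0, 0, -0.05], 85],
  ],
)

```text
clock: 0.95
position: [361.0, -328.0, 301.0]
ee_rot: [-0.342, 0.94, 0.0, -0.0]
contact_force: [1.1, 0.7, 0.1]
gripper_width: 84.8
grasp_force: 0.0
```

>>> send_rows(
  series=[
    [[-41.6, -3.8, 0], [0, 0, -0.11], 85],
    [[-41.6, -3.8, 0], [0, 0, -0.11], 85],
    [[-41.6, -3.8, 0], [0, 0, -0.11], 85],
    [[-41.6, -3.8, 0], [0, 0, -0.11], 85],
    [[-41.6, -3.8, 0], [0, 0, -0.11], 85],
    [[-41.6, -3.8, 0], [0, 0, -0.11], 85],
    [[-41.6, -3.8, 0], [0, 0, -0.11], 85],
    [[-41.6, -3.8, 0], [0, 0, -0.11], 85],
  ],
)

```text
clock: 1.75
position: [538.6, -57.4, 300.3]
ee_rot: [0.71, -0.704, -0.0, 0.0]
contact_force: [1.0, -0.3, 0.4]
gripper_width: 84.9
grasp_force: 0.0
```

>>> send_rows(
  series=[
    [[0, 0, 0], [0, 0, 0], 85],
    [[0, 0, 0], [0, 0, 0], 85],
    [[0, 0, 0], [0, 0, 0], 85],
  ],
)

```text
clock: 2.05
position: [537.9, -59.6, 300.8]
ee_rot: [0.709, -0.706, -0.0, 0.0]
contact_force: [-0.4, -1.3, -0.1]
gripper_width: 85.0
grasp_force: 0.0
```

```bash
python3 - <<'E'
from h import *
import pickle
print(monitor.read_state())
c=camera_info("wrist");im=get_image("wrist");pickle.dump(c,open("w1.pkl","wb"));cv2.imwrite("pics/w1raw.png",im[:,:,::-1])
cv2.imwrite("pics/w1.png",cv2.resize(im[:,:,::-1],None,fx=1.4,fy=1.4,interpolation=cv2.INTER_CUBIC))
E
```

```text
{'clock': 2.05, 'joints': array([ 1.89462421e-01,  1.98935395e-01, -7.94427213e-02,  2.33492362e-05,
       -1.29294929e+00, -1.85400947e-01]), 'joint_vel': array([-0.01690708, -0.00310672,  0.00073675, -0.00021286, -0.00012952,
       -0.00010173]), 'joint_efforts': array([ 5.11798058e-01, -3.00439274e+01,  1.95199138e+01,  4.31490317e+00,
        6.42042913e-03, -1.54258969e-04]), 'position': array([537.88783931, -59.5717495 , 300.75321331]), 'ee_rot': array([ 7.08543507e-01, -7.05667080e-01, -1.40211247e-04,  2.25784146e-04]), 'contact_force': array([-0.42284939, -1.34716811, -0.05575923]), 'wrist_torque': array([-0.05197501, -0.02853352, -0.02216381]), 'grasp_force': 0.0, 'gripper_width': 85.04922100385484}
```

View pics/w1.png

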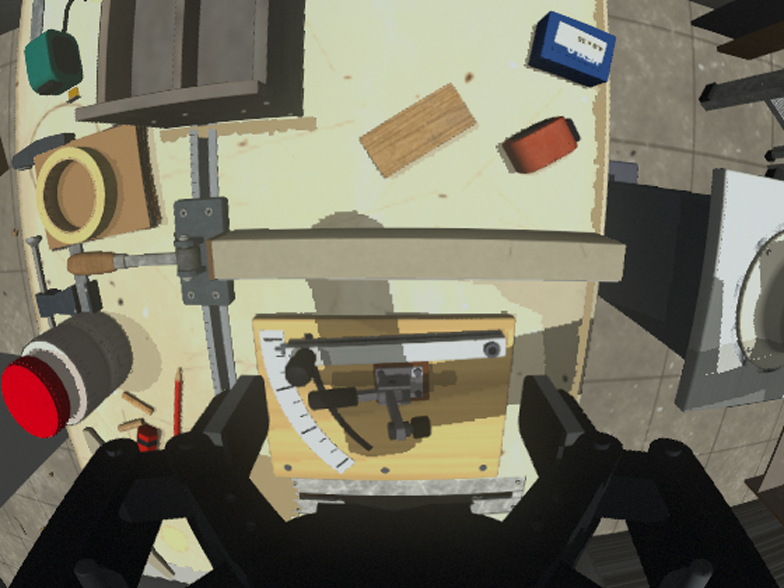

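The wrist view (1.4x) shows the offcut top with corners at (360,140), (450,84), (477,123) and (387,178). On the jig, the board's near corners are (253,317) and (514,316), the pivot screw is at (491,349), and the knob top is at about (300,360). The handle runs from (312,400) to (358,397), the pad is at (425,428), and the pointer is near the first mark.

```bash
python3 - <<'E'
from h import *
import pickle
c=pickle.load(open("w1.pkl","rb"))
for n,u,v,z in [("o1",360,140,22),("o2",450,84,22),("o3",477,123,22),("o4",387,178,22),("b253",253,317,20),("b514",514,316,20),("b503",503,472,20),("pivot",491,349,45),("fence edge knob",285,362,45),("fence edge pivot",478,359,45),("knobtop",302,357,90),("hand tip",312,400,62),("hand root",358,397,62),("block TL",375,364,40),("block TR",428,362,40),("block BR",428,400,40),("mark0",272,345,20),("mark15",285,395,20),("mark45",343,464,20),("tape",540,145,55),("sawfence L",210,280,50),("sf T",210,231,50)]:
    print(n,onz(*ray(c,u/1.4,v/1.4,True),z).round(1))
# knob triang with scene: knob top scene crop (265,72)
sc=camera_info("scene")
print(tri([ray(c,302/1.4,357/1.4,True),ray(sc,170+267/3.5,170+70/3.5)]))
print("off c",tri([ray(c,418.5/1.4,131/1.4,True),ray(sc,170+(527+545+668+660)/4/3.5,170+(129+92+130+168)/4/3.5)]))
print("pivot",tri([ray(c,491/1.4,349/1.4,True),ray(sc,170+416/3.5,170+268/3.5)]))
im=cv2.imread("pics/w1raw.png")[220:350,170:375];cv2.imwrite("pics/w1c.png",cv2.resize(im,None,fx=3.9,fy=3.9,interpolation=cv2.INTER_CUBIC))
E
```

```text
o1 [ 568.3 -156.4   22. ]
o2 [ 486.7 -210.    22. ]
o3 [ 461.4 -174.2   22. ]
o4 [ 543.7 -121.1   22. ]
b253 [680.1  14.9  20. ]
b514 [415.8  12.8  20. ]
b503 [406.  210.5  20. ]
pivot [443.   37.8  45. ]
fence edge knob [643.6  52.6  45. ]
fence edge pivot [455.1  48.3  45. ]
knobtop [616.1  26.4  90. ]
hand tip [615.9  84.9  62. ]
hand root [571.   80.4  62. ]
block TL [555.2  55.6  40. ]
block TR [503.5  53.3  40. ]
block BR [502.   96.1  40. ]
mark0 [662.5  45.3  20. ]
mark15 [653.9 103.9  20. ]
mark45 [595.  194.9  20. ]
tape [ 411.  -155.3   55. ]
sawfence L [710.5 -32.1  50. ]
sf T [706.1 -78.6  50. ]
(array([623.22469226,  35.66422077,  81.58122547]), [6.9, 6.9])
off c (array([ 512.99514421, -167.81145789,   14.37610191]), [3.0, 3.0])
pivot (array([442.65365337,  35.88452457,  47.02189486]), [1.4, 1.4])
```

View pics/w1c.png

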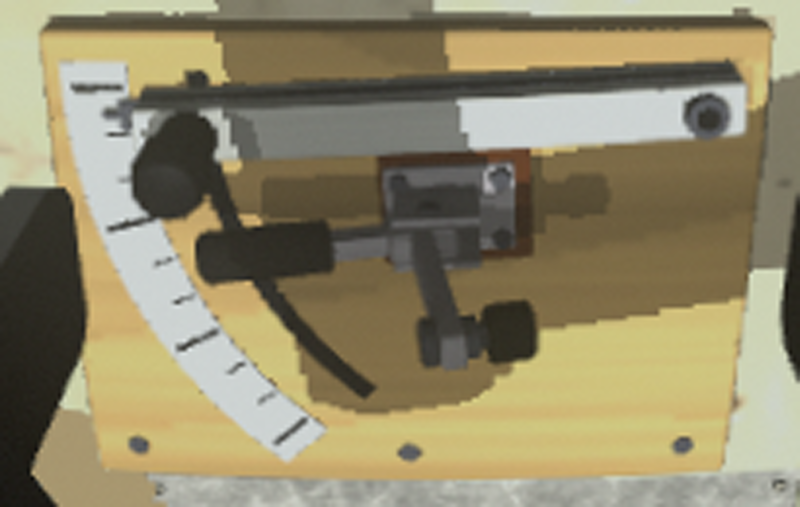

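The crop (3.9x) shows the long marks at (97,88), (127,223), (197,340) and (292,432), with the pointer at (115,113), about 3°. The knob top is at (167,190), the handle runs (207,258)–(330,248), the pad is at (512,330) and the pivot screw at (708,115). I'll fit the jig pose, fence angle and clamp angle to these points.

```bash
cat > fit.py <<'E'
from h import *
import pickle
from scipy.optimize import least_squares
c=pickle.load(open("w1.pkl","rb")); sc=camera_info("scene")
W=lambda u,v:(c,True,170+u/3.9,220+v/3.9); S=lambda u,v:(sc,False,170+u/3.5,170+v/3.5)
def jig(P,x): # x,y,psi
    a=x[2];return np.array([x[0]+P[0]*np.cos(a)-P[1]*np.sin(a),x[1]+P[0]*np.sin(a)+P[1]*np.cos(a),P[2]])
def fen(P,x): # fence frame point (z above board top)
    t=x[3];return jig([-80+P[0]*np.cos(t)-P[1]*np.sin(t),105+P[0]*np.sin(t)+P[1]*np.cos(t),20+P[2]],x)
def clampP(r,x,yc): # point on handle at r from hinge; yc fence y of hinge
    q=x[4];return fen([33,yc-r*np.sin(q),42+r*np.cos(q)],x)
def res(x):
    r=[]
    def add(o,P,w=1):
        q=proj(o[0],P,o[1]);r.extend(w*(q-np.array(o[2:])))
    for o,P in [(W(42,30),(-102,-135,20)),(W(770,30),(-102,135,20)),(W(725,470),(102,135,20)),(W(105,470),(102,-135,20)),
        (S(20,192),(102,-135,20)),(S(193,462),(102,135,20)),(S(466,322),(-102,135,20))]: add(o,jig(P,x))
    for o,d in [(W(97,88),0),(W(127,223),15),(W(197,340),30),(W(292,432),45)]:
        t=np.radians(d); add(o,jig([-80+x[5]*np.sin(t),105-x[5]*np.cos(t),20],x),1.5)
    for o in [W(708,115),S(416,268)]: add(o,fen([0,0,27],x))
    for o in [W(167,190),S(267,70)]: add(o,fen([0,-180,70],x))
    add(W(140,98),fen([-10,-200,25],x),.5)
    add(W(207,258),clampP(80,x,x[6])); add(W(435,250),clampP(0,x,x[6]))
    return np.array(r)
s=least_squares(res,[540,118,np.pi/2,.05,1.5,220,-100],loss="soft_l1");x=s.x
if __name__=="__main__":
    print(x.round(3)); print(res(x).reshape(-1,2).round(1).tolist())
    for n,P in [("pivot",fen([0,0,0],x)),("knob",fen([0,-180,53],x)),("handle",clampP(58,x,x[6])),("hinge",clampP(0,x,x[6])),("corner~",fen([10,x[6]+36,0],x))]: print(n,P.round(1))
    np.save("jig.npy",x)
    oc=[]
    for a,b in [((360,140),None),((450,84),None),((477,123),None),((387,178),None)]: oc.append(onz(*ray(c,a[0]/1.4,a[1]/1.4,True),22))
    oc=np.array(oc);print("off",oc.mean(0),"long az",np.degrees(np.arctan2(*(oc[0]+oc[3]-oc[1]-oc[2])[[1,0]])))
E
python3 fit.py
```

```text
[ 5.45452e+02  1.17793e+02  1.57800e+00  3.60000e-02  1.39400e+00
  2.20275e+02 -9.58160e+01]
[[-0.6, 0.0], [2.7, -0.7], [0.6, 0.5], [-0.6, 0.5], [-2.3, -0.7], [-2.3, -2.3], [0.5, -2.5], [-0.3, -0.6], [1.2, 0.3], [0.2, 0.3], [-0.5, 0.3], [0.9, -0.2], [-0.6, 0.5], [0.2, -0.2], [-0.6, 0.5], [-0.9, 1.1], [-0.9, 0.0], [0.8, -4.4]]
pivot [441.1  37.   20. ]
knob [620.9  44.8  73. ]
handle [592.4  76.6  72.2]
hinge [535.4  74.1  62. ]
corner~ [500.4  49.6  20. ]
off [ 515.03435884 -165.41408533   22.        ] long az 33.06311336397502
```

```bash
python3 - <<'E'
from h import *
p,R=here();yaw=1.614-np.pi
a=np.array([621,45,140.])
print(rows(p,R,a,down(yaw),7)); 
E
```

```text
([-14.75, -12.19, 22.98], [0.0, -0.0, -0.0057])
```

>>> send_rows(
  series=[
    [[-14.8, -12.2, 23], [0, 0, -0.006], 50],
    [[-14.8, -12.2, 23], [0, 0, -0.006], 50],
    [[-14.8, -12.2, 23], [0, 0, -0.006], 50],
    [[-14.8, -12.2, 23], [0, 0, -0.006], 50],
    [[-14.8, -12.2, 23], [0, 0, -0.006], 50],
    [[-14.8, -12.2, 23], [0, 0, -0.006], 50],
    [[-14.8, -12.2, 23], [0, 0, -0.006], 50],
    [[0, 0, 0], [0, 0, 0], 50],
  ],
)

```text
clock: 2.9
position: [620.1, 46.1, 135.9]
ee_rot: [0.723, -0.691, -0.002, 0.003]
contact_force: [-0.7, 1.1, -1.0]
gripper_width: 50.1
grasp_force: 0.0
```

```bash
python3 - <<'E'
from h import *
import pickle
c=camera_info("wrist");im=get_image("wrist");pickle.dump(c,open("w2.pkl","wb"))
x=np.load("jig.npy");print(here()[0].round(1), rows(*here(),[621,45,54],down(1.614-np.pi),5))
cv2.imwrite("pics/w2.png",cv2.resize(im[100:400,80:480,::-1],None,fx=2,fy=2,interpolation=cv2.INTER_CUBIC))
E
```

```text
[620.5  45.5 137.9] ([0.09, -0.14, 16.79], [0.0008, -0.0002, 0.0005])
```

View pics/w2.png

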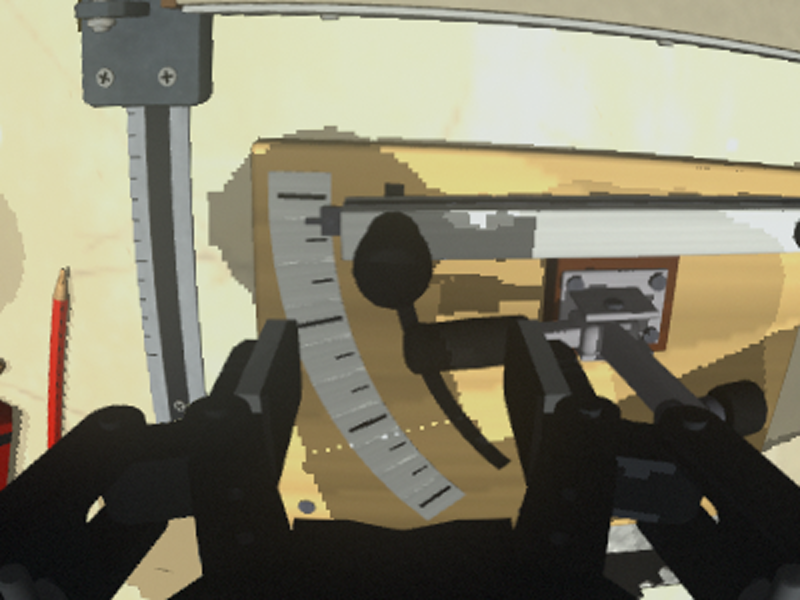

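The view (2x crop, offset 80,100) shows the knob head centred at about (392,268), and the pointer at (330,220) between the 0 and 5° marks. The long marks are at (302,196), (320,323), (367,424) and (440,496). The stop block's end face edge is at (677,258)–(668,352). I'll refine the fit with these points.

```bash
cat > fit2.py <<'E'
import fit; from fit import *
c2=pickle.load(open("w2.pkl","rb")); V=lambda u,v:(c2,True,80+u/2,100+v/2)
def res2(x):
    r=list(res(x))
    def add(o,P,w=1):
        q=proj(o[0],P,o[1]);r.extend(w*(q-np.array(o[2:])))
    for o,d in [(V(302,196),0),(V(320,323),15),(V(367,424),30),(V(440,496),45)]:
        t=np.radians(d); add(o,jig([-80+x[5]*np.sin(t),105-x[5]*np.cos(t),20],x),1.5)
    add(V(392,266),fen([0,-180,60],x)); add(V(343,208),fen([-10,-200,25],x)); add(V(257,148),jig((-102,-135,20),x))
    add(V(677,258),fen([10,x[7],20],x)); add(V(668,352),fen([56,x[7],20],x))
    add(V(418,345),clampP(80,x,x[6]))
    return np.array(r)
s=least_squares(res2,np.r_[x,-60],loss="soft_l1");x=s.x
if __name__=="__main__":
    print(x.round(3)); print(res2(x)[36:].reshape(-1,2).round(1).tolist())
    for n,P in [("pivot",fen([0,0,0],x)),("knob",fen([0,-180,53],x)),("handle",clampP(58,x,x[6])),("corner",fen([10,x[7],0],x))]: print(n,P.round(1))
    print("knob proj check",[((proj(c2,fen([0,-180,z],x),True)-[80,100])*2).round() for z in (53,70)])
    np.save("jig.npy",x)
E
python3 fit2.py
```

```text
[ 5.45894e+02  1.18069e+02  1.57900e+00  3.70000e-02  1.43200e+00
  2.19479e+02 -9.39800e+01 -6.28660e+01]
[[-0.2, 0.5], [0.2, -0.3], [0.9, 0.1], [-3.3, 1.1], [2.6, -0.0], [0.2, 0.1], [-2.3, -2.4], [1.3, -3.0], [-1.9, -0.7], [-0.7, 0.7]]
pivot [441.6  37.2  20. ]
knob [621.4  45.4  73. ]
handle [591.3  77.   70. ]
corner [503.9  50.1  20. ]
knob proj check [array([397., 259.]), array([397., 277.])]
```

>>> send_rows(
  series=[
    [[0, 0, 17], [0, 0, 0], 50],
    [[0, 0, 17], [0, 0, 0], 50],
    [[0, 0, 17], [0, 0, 0], 50],
    [[0, 0, 17], [0, 0, 0], 50],
    [[0, 0, 16], [0, 0, 0], 50],
    [[0, 0, 0], [0, 0, 0], 50],
    [[0, 0, 0], [0, 0, 0], 20],
    [[0, 0, 0], [0, 0, 0], 20],
  ],
)

```text
clock: 3.75
position: [623.1, 46.0, 58.2]
ee_rot: [0.723, -0.69, 0.002, -0.002]
contact_force: [0.6, -2.1, -2.1]
gripper_width: 24.2
grasp_force: 58.9
```

>>> send_rows(
  series=[
    [[0, 0, 0], [0, 0, 0], 20],
    [[0, 0, 0], [0, 0, 0], 20],
    [[0, 0, 0], [0, 0, 0], 20],
  ],
)

```text
clock: 4.05
position: [623.1, 46.1, 58.1]
ee_rot: [0.724, -0.69, 0.002, -0.002]
contact_force: [3.7, -4.4, 6.4]
gripper_width: 23.8
grasp_force: 59.1
```

>>> send_rows(
  series=[
    [[-5.5, 0.1, 0], [0, 0, -0.0304], 20],
    [[-5.5, 0.1, 0], [0, 0, -0.0304], 20],
    [[-5.5, 0.1, 0], [0, 0, -0.0304], 20],
    [[-5.5, 0.1, 0], [0, 0, -0.0304], 20],
    [[-5.5, 0.1, 0], [0, 0, -0.0304], 20],
    [[-5.5, 0.1, 0], [0, 0, -0.0304], 20],
    [[-5.5, 0.1, 0], [0, 0, -0.0304], 20],
    [[-5.5, 0.1, 0], [0, 0, -0.0304], 20],
  ],
)

```text
clock: 4.85
position: [615.5, 89.2, 58.1]
ee_rot: [0.802, -0.597, 0.002, -0.001]
contact_force: [2.6, -6.0, 6.1]
gripper_width: 24.1
grasp_force: 59.2
```

>>> send_rows(
  series=[
    [[-5.5, 0.1, 0], [0, 0, -0.0304], 20],
    [[-5.5, 0.1, 0], [0, 0, -0.0304], 20],
    [[-5.5, 0.1, 0], [0, 0, -0.0304], 20],
    [[-5.5, 0.1, 0], [0, 0, -0.0304], 20],
    [[-5.5, 0.1, 0], [0, 0, -0.0304], 20],
    [[-5.5, 0.1, 0], [0, 0, -0.0304], 20],
    [[-5.5, 0.1, 0], [0, 0, -0.0304], 20],
    [[-5.5, 0.1, 0], [0, 0, -0.0304], 20],
  ],
)

```text
clock: 5.65
position: [597.6, 129.4, 58.1]
ee_rot: [0.869, -0.495, 0.002, -0.001]
contact_force: [3.1, -7.1, 7.4]
gripper_width: 24.5
grasp_force: 59.2
```

>>> send_rows(
  series=[
    [[0, 0, 0], [0, 0, 0], 20],
    [[0, 0, 0], [0, 0, 0], 20],
  ],
)

```text
clock: 5.85
position: [597.2, 130.0, 58.1]
ee_rot: [0.869, -0.495, 0.001, -0.001]
contact_force: [0.5, -2.6, 8.1]
gripper_width: 23.9
grasp_force: 59.3
```

```bash
python3 - <<'E'
from h import *
import pickle
c=camera_info("wrist");im=get_image("wrist");pickle.dump(c,open("w3.pkl","wb"))
x=np.load("jig.npy");p,R=here();print(p.round(1))
pv=np.array([441.6,37.2]);d=p[:2]-pv
print(np.linalg.norm(d), np.degrees(np.arctan2(d[1],d[0])-(x[2]-np.pi/2)), "yaw-> ",np.degrees(np.arctan2(R[1,0],R[0,0])+np.pi-x[2]))
cv2.imwrite("pics/w3.png",cv2.resize(im[120:420,80:480,::-1],None,fx=2,fy=2,interpolation=cv2.INTER_CUBIC))
E
```

```text
[597.2 130.   58.1]
181.2038863322162 30.351204200793752 yaw->  30.168286878038224
```

View pics/w3.png

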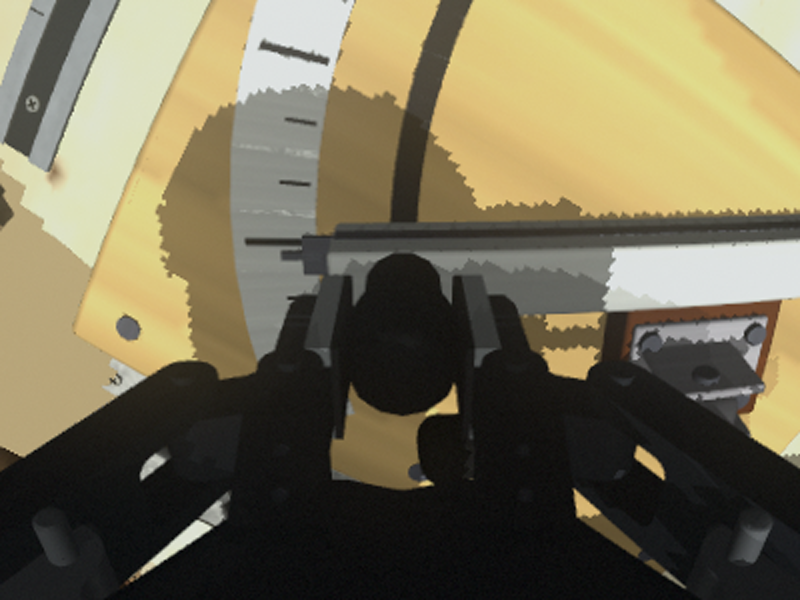

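The view shows the pointer tip at (290,254) and the 30° mark at (270,241), with 59 px per 5°. The pointer stands about 9 mm above the board, so parallax makes up most of the gap. The corrected reading is about 30.1–30.3°, which agrees with the arm's 30.2°. I'll release and go to the offcut.

```bash
python3 - <<'E'
from h import *
p,R=here();q=p+[0,0,122.];a=np.radians(33-180)
m=np.array([560,0,200.])
print(rows(q,R,[505,-172.5,180],down(a),8)); print(np.degrees(np.arctan2(R[1,0],R[0,0])))
E
```

```text
([43.04, 7.01, 0.01], [-0.0004, 0.0002, 0.1912])
-59.361390301874636
```

>>> send_rows(
  series=[
    [[0, 0, 0], [0, 0, 0], 50],
    [[0, 0, 0], [0, 0, 0], 50],
    [[0, 0, -20], [0, 0, 0], 50],
    [[0, 0, -34], [0, 0, 0], 50],
    [[0, 0, -34], [0, 0, 0], 50],
    [[0, 0, -34], [0, 0, 0], 50],
  ],
)

```text
clock: 6.5
position: [594.9, 130.0, 178.2]
ee_rot: [0.869, -0.496, -0.001, 0.001]
contact_force: [0.8, 0.4, -0.5]
gripper_width: 50.3
grasp_force: 0.0
```

>>> send_rows(
  series=[
    [[28.9, 3.8, 0], [0, 0, 0.1275], 70],
    [[28.9, 3.8, 0], [0, 0, 0.1275], 70],
    [[28.9, 3.8, 0], [0, 0, 0.1275], 70],
    [[28.9, 3.8, 0], [0, 0, 0.1275], 70],
    [[28.9, 3.8, 0], [0, 0, 0.1275], 70],
    [[28.9, 3.8, 0], [0, 0, 0.1275], 70],
  ],
)

```text
clock: 7.1
position: [609.6, -41.0, 176.8]
ee_rot: [-0.619, 0.786, 0.001, -0.001]
contact_force: [-0.8, 0.4, 0.4]
gripper_width: 69.9
grasp_force: 0.0
```

>>> send_rows(
  series=[
    [[28.9, 3.8, 0], [0, 0, 0.1275], 70],
    [[28.9, 3.8, 0], [0, 0, 0.1275], 70],
    [[28.9, 3.8, 0], [0, 0, 0.1275], 70],
    [[28.9, 3.8, 0], [0, 0, 0.1275], 70],
    [[28.9, 3.8, 0], [0, 0, 0.1275], 70],
    [[28.9, 3.8, 0], [0, 0, 0.1275], 70],
    [[0, 0, 0], [0, 0, 0], 70],
    [[0, 0, 0], [0, 0, 0], 70],
  ],
)

```text
clock: 7.9
position: [502.2, -172.9, 177.7]
ee_rot: [-0.283, 0.959, 0.0, -0.0]
contact_force: [0.3, 0.1, -0.5]
gripper_width: 70.0
grasp_force: 0.0
```

```bash
python3 - <<'E'
from h import *
import pickle
c=camera_info("wrist");im=get_image("wrist");pickle.dump(c,open("w4.pkl","wb"))
p,R=here();print(p.round(1),np.degrees(np.arctan2(R[1,0],R[0,0])))
cv2.imwrite("pics/w4.png",cv2.resize(im[100:400,80:480,::-1],None,fx=2,fy=2,interpolation=cv2.INTER_CUBIC))
E
```

```text
[ 502.9 -172.7  177.7] -147.04199340844838
```

View pics/w4.png

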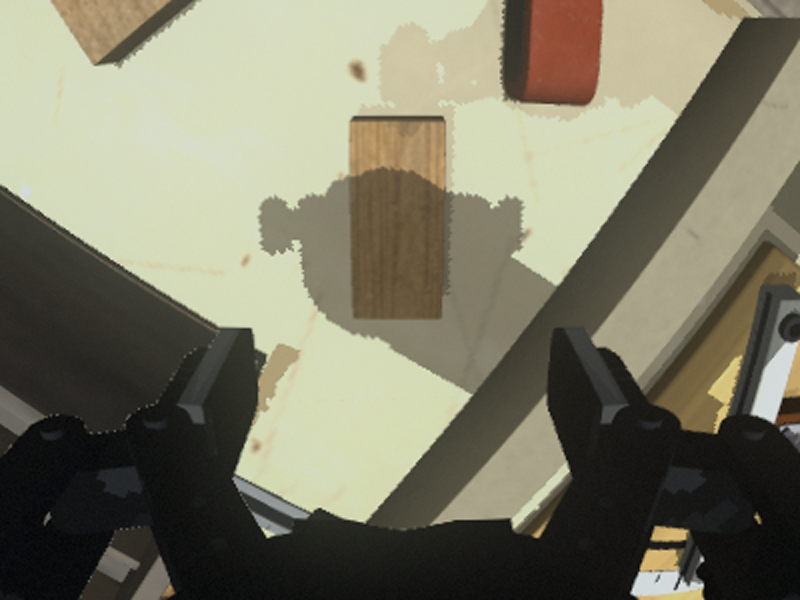

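The view shows the offcut top with corners (351,121), (445,121), (441,319) and (353,318), between the fingers and well aligned.

```bash
python3 - <<'E'
from h import *
import pickle
c=pickle.load(open("w4.pkl","rb"));c1=pickle.load(open("w1.pkl","rb"))
A=[(351,121),(445,121),(441,319),(353,318)];B=[(477,123),(450,84),(360,140),(387,178)]
B=[(450,84),(477,123),(387,178),(360,140)]
P=np.array([onz(*ray(c,80+u/2,100+v/2,True),22) for u,v in A]);print(P.round(1).tolist())
for a,b in zip(A,B): print(tri([ray(c,80+a[0]/2,100+a[1]/2,True),ray(c1,b[0]/1.4,b[1]/1.4,True)]))
ctr=P.mean(0);d=P[2]+P[3]-P[0]-P[1];az=np.arctan2(d[1],d[0])
print(ctr,np.degrees(az)-180,np.linalg.norm(P[0]-P[1]),np.linalg.norm(P[1]-P[2]))
y=az-np.pi;t=ctr+12*np.array([np.cos(y),np.sin(y),0]);t[2]=4
print(t,rows(*here(),t,down(y),8))
E
```

```text
[[485.8, -211.2, 22.0], [462.3, -174.8, 22.0], [546.1, -120.7, 22.0], [569.8, -158.4, 22.0]]
(array([ 486.30874109, -210.96180749,   18.01123292]), [0.3, 0.3])
(array([ 461.92861561, -174.47548338,   22.75394826]), [0.5, 0.5])
(array([ 544.04080189, -121.70287648,   26.72816962]), [0.6, 0.6])
(array([ 568.98232067, -157.41453693,   22.28204893]), [1.2, 1.2])
[ 516.02467356 -166.26632063   22.        ] -147.49969772294864 43.36290289281977 99.71627143240701
[ 505.90401023 -172.71396933    4.        ] ([-0.31, -0.21, 21.72], [0.0, -0.0, 0.001])
```

>>> send_rows(
  series=[
    [[-0.4, -0.2, 25], [0, 0, 0.001], 70],
    [[-0.4, -0.2, 25], [0, 0, 0.001], 70],
    [[-0.4, -0.2, 25], [0, 0, 0.001], 70],
    [[-0.4, -0.2, 25], [0, 0, 0.001], 70],
    [[-0.4, -0.2, 25], [0, 0, 0.001], 70],
    [[-0.4, -0.2, 25], [0, 0, 0.001], 70],
    [[-0.1, -0.2, 22], [0, 0, 0.001], 70],
    [[0, 0, 0], [0, 0, 0], 70],
  ],
)

```text
clock: 8.75
position: [504.0, -171.9, 2.7]
ee_rot: [-0.28, 0.96, 0.001, -0.003]
contact_force: [-0.7, 0.4, -1.0]
gripper_width: 69.7
grasp_force: 0.0
```

>>> send_rows(
  series=[
    [[0, 0, 0], [0, 0, 0], 40],
    [[0, 0, 0], [0, 0, 0], 40],
    [[0, 0, 0], [0, 0, 0], 40],
    [[0, 0, 0], [0, 0, 0], 40],
    [[0, 0, -15], [0, 0, 0], 40],
    [[0, 0, -35], [0, 0, 0], 40],
    [[0, 0, -40], [0, 0, 0], 40],
    [[0, 0, -40], [0, 0, 0], 40],
  ],
)

```text
clock: 9.55
position: [505.1, -172.8, 137.6]
ee_rot: [-0.28, 0.96, 0.0, -0.0]
contact_force: [-0.0, -0.5, -1.0]
gripper_width: 43.4
grasp_force: 62.4
```

```bash
python3 - <<'E'
from h import *
s=monitor.read_state();print(s["gripper_width"],s["grasp_force"],s["contact_force"])
x=np.load("jig.npy");x[3]=np.radians(30.2)
f=lambda X,Y,Z:np.array(__import__("fit").fen([10+X,x[7]+Y,Z],x))
yaw=x[2]+x[3]+np.pi/2-2*np.pi
p,R=here();print(p,"yaw target",np.degrees(yaw))
t=f(22.5+24,50+12+8,0);t[2]=135;print("above",t,rows(p,R,t,down(yaw),8))
E
```

```text
43.37369868501923 62.36164927482605 [-0.04364009 -0.50627025 -0.97528092]
[ 505.14677368 -172.79007156  137.60566202] yaw target -149.32967717991286
above [406.59678473  82.16684335 135.        ] ([-6.26, 33.59, 0.33], [0.0, -0.0, 0.004])
```

>>> send_rows(
  series=[
    [[-6.3, 33.6, 0], [0, 0, 0.004], 40],
    [[-6.3, 33.6, 0], [0, 0, 0.004], 40],
    [[-6.3, 33.6, 0], [0, 0, 0.004], 40],
    [[-6.3, 33.6, 0], [0, 0, 0.004], 40],
    [[-6.3, 33.6, 0], [0, 0, 0.004], 40],
    [[-6.3, 33.6, 0], [0, 0, 0.004], 40],
    [[-6.3, 33.6, 0], [0, 0, 0.004], 40],
    [[-6.3, 33.6, 0], [0, 0, 0.004], 40],
  ],
)

```text
clock: 10.35
position: [406.5, 83.5, 136.5]
ee_rot: [-0.264, 0.964, 0.0, 0.001]
contact_force: [0.9, -0.0, -0.1]
gripper_width: 43.8
grasp_force: 62.4
```

>>> send_rows(
  series=[
    [[0, 0, 0], [0, 0, 0], 40],
    [[0, 0, 0], [0, 0, 0], 40],
  ],
)

```text
clock: 10.55
position: [407.0, 82.9, 136.4]
ee_rot: [-0.265, 0.964, 0.0, 0.0]
contact_force: [0.2, 0.7, -0.5]
gripper_width: 43.5
grasp_force: 62.4
```

```bash
python3 - <<'E'
from h import *
s=monitor.read_state();print(s["gripper_width"],s["contact_force"],s["joints"])
p,R=here();print(p,rows(p,R,[406.6,82.2,27],down(np.radians(-149.33)),6))
E
```

```text
43.49523352726805 [ 0.16874258  0.73068024 -0.54008216] [ 5.95841521e-01  1.30814416e-01 -6.16236060e-01 -6.34570448e-05
 -8.22820783e-01 -1.62943772e+00]
[407.02724954  82.93066399 136.362497  ] ([0.13, -0.07, 18.23], [0.0, 0.0002, 0.0003])
```

>>> send_rows(
  series=[
    [[0, 0, 20], [0, 0, 0], 40],
    [[0, 0, 20], [0, 0, 0], 40],
    [[0, 0, 20], [0, 0, 0], 40],
    [[0, 0, 20], [0, 0, 0], 40],
    [[0, 0, 15], [0, 0, 0], 40],
    [[0, 0, 8], [0, 0, 0], 40],
    [[0, 0, 5], [0, 0, 0], 40],
    [[0, 0, 0], [0, 0, 0], 40],
  ],
)

```text
clock: 11.35
position: [407.6, 82.0, 27.9]
ee_rot: [-0.264, 0.965, -0.0, -0.0]
contact_force: [0.6, 0.6, 0.1]
gripper_width: 43.4
grasp_force: 62.4
```

```bash
python3 - <<'E'
from h import *
s=monitor.read_state();print(s["position"],s["gripper_width"],s["contact_force"],s["wrist_torque"])
E
```

```text
[407.57509511  82.02566425  27.90016099] 43.3771433493354 [0.57912141 0.62539177 0.05914033] [0.0036136  0.00654922 0.03210222]
```

>>> send_rows(
  series=[
    [[0, 0, 1], [0, 0, 0], 40],
    [[0, 0, 1], [0, 0, 0], 40],
    [[0, 0, 0], [0, 0, 0], 40],
  ],
)

```text
clock: 11.65
position: [407.8, 82.6, 27.2]
ee_rot: [-0.265, 0.964, 0.0, 0.001]
contact_force: [-2.0, -1.0, 7.6]
gripper_width: 43.5
grasp_force: 63.3
```

>>> send_rows(
  series=[
    [[0, 0, 0], [0, 0, 0], 52],
    [[0, 0, 0], [0, 0, 0], 52],
    [[0, 0, 0], [0, 0, 0], 52],
    [[0, 0, -20], [0, 0, 0], 52],
    [[0, 0, -40], [0, 0, 0], 52],
    [[-6, 25, 0], [0, 0, 0], 0],
    [[-6, 24, 0], [0, 0, 0], 0],
    [[0, 0, 0], [0, 0, 0], 0],
  ],
)

```text
clock: 12.45
position: [392.7, 132.5, 86.4]
ee_rot: [-0.266, 0.964, 0.0, 0.001]
contact_force: [0.3, -0.1, -0.1]
gripper_width: 8.7
grasp_force: 0.0
```

>>> send_rows(
  series=[
    [[0, 0, 20], [0, 0, 0], 0],
    [[0, 0, 20], [0, 0, 0], 0],
    [[0, 0, 17], [0, 0, 0], 0],
    [[0, 0, 0], [0, 0, 0], 0],
    [[0, 0, 0], [0, 0, 0], 0],
  ],
)

```text
clock: 12.95
position: [392.6, 130.3, 28.9]
ee_rot: [-0.264, 0.964, -0.0, -0.0]
contact_force: [-0.5, 0.4, 0.4]
gripper_width: -0.1
grasp_force: 0.0
```

```bash
cat > ff.py <<'E'
from h import *
def ff():
    x=np.load("jig.npy");x[3]=np.radians(30.2);a=x[2]+x[3]
    import fit; o=fit.fen([10,x[7],0],x);s=monitor.read_state();d=s["position"]-o
    ex=np.array([np.cos(a),np.sin(a),0]);ey=np.array([-np.sin(a),np.cos(a),0])
    f=s["contact_force"];print("fence xyz",round(float(d@ex),1),round(float(d@ey),1),round(float(d[2]),1),"F",round(float(f@ex),1),round(float(f@ey),1),round(float(f[2]),1),"w",s["gripper_width"].round(1),s["clock"])
if __name__=="__main__": ff()
E
python3 ff.py
```

```text
Traceback (most recent call last):
  File "ff.py", line 7, in <module>
    if __name__=="__main__": ff()
                             ~~^^
  File "ff.py", line 6, in ff
    f=s["contact_force"];print("fence xyz",round(float(d@ex),1),round(float(d@ey),1),round(float(d[2]),1),"F",round(float(f@ex),1),round(float(f@ey),1),round(float(f[2]),1),"w",s["gripper_width"].round(1),s["clock"])
                                                                                                                                                                                 ^^^^^^^^^^^^^^^^^^^^^^^^
AttributeError: 'float' object has no attribute 'round'
```

>>> send_rows(
  series=[
    [[0, -5, 0], [0, 0, 0], 0],
    [[0, -5, 0], [0, 0, 0], 0],
    [[0, -5, 0], [0, 0, 0], 0],
    [[0, -5, 0], [0, 0, 0], 0],
    [[0, -5, 0], [0, 0, 0], 0],
    [[0, -4, 0], [0, 0, 0], 0],
    [[0, 0, 0], [0, 0, 0], 0],
  ],
)

```text
clock: 13.65
position: [407.6, 105.2, 28.9]
ee_rot: [-0.264, 0.965, -0.0, -0.0]
contact_force: [-0.1, -0.2, -0.1]
gripper_width: 0.1
grasp_force: 0.0
```

```bash
sed -i 's/s\["gripper_width"\].round(1)/round(float(s["gripper_width"]),1)/' ff.py; python3 ff.py
```

```text
fence xyz 65.9 57.4 8.9 F -0.1 0.2 -0.1 w 0.1 13.65
```

>>> send_rows(
  series=[
    [[0, -2, 0], [0, 0, 0], 0],
    [[0, -2, 0], [0, 0, 0], 0],
    [[0, -1, 0], [0, 0, 0], 0],
    [[0, -1, 0], [0, 0, 0], 0],
    [[0, 0, 0], [0, 0, 0], 0],
  ],
)

```text
clock: 14.15
position: [410.5, 100.5, 28.9]
ee_rot: [-0.264, 0.964, -0.0, -0.0]
contact_force: [-0.5, -0.3, 0.3]
gripper_width: 0.0
grasp_force: 0.0
```

```bash
python3 ff.py
```

```text
fence xyz 60.3 57.3 8.9 F -0.0 0.6 0.3 w 0.0 14.15
```

>>> send_rows(
  series=[
    [[0, -1, 0], [0, 0, 0], 0],
    [[0, -1, 0], [0, 0, 0], 0],
    [[0, -1, 0], [0, 0, 0], 0],
    [[0, 0, 0], [0, 0, 0], 0],
  ],
)

```text
clock: 14.55
position: [412.9, 98.7, 29.2]
ee_rot: [-0.265, 0.964, 0.0, 0.001]
contact_force: [-0.8, 2.9, 0.3]
gripper_width: -0.2
grasp_force: 1.5
```

```bash
python3 ff.py; python3 - <<'E'
from h import *
import pickle
c=camera_info("wrist");im=get_image("wrist");pickle.dump(c,open("w5.pkl","wb"))
a=cv2.resize(im[100:400,80:480,::-1],None,fx=1,fy=1)
cv2.imwrite("pics/w5.png",cv2.resize(im[80:380,80:480,::-1],None,fx=2,fy=2,interpolation=cv2.INTER_CUBIC))
E
```

```text
fence xyz 57.6 56.1 9.2 F 2.9 -0.8 0.3 w -0.2 14.55
```

View pics/w5.png

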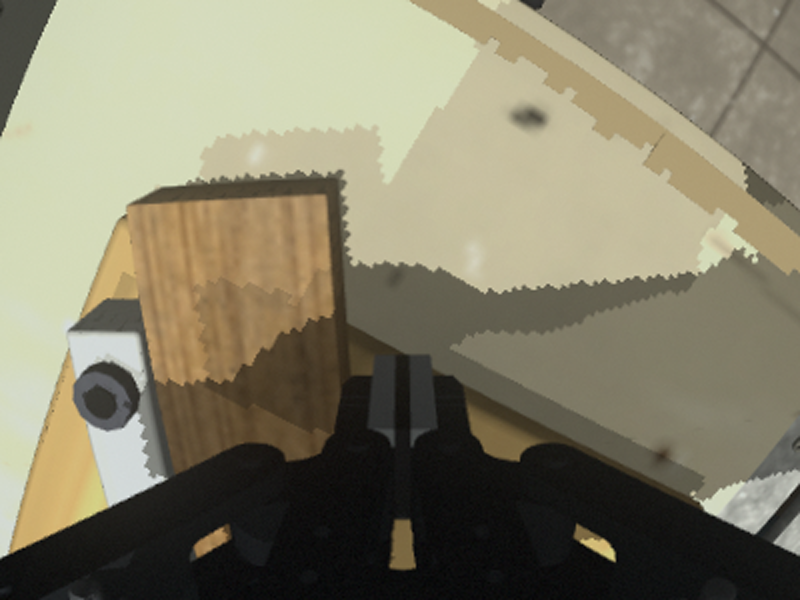

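The view shows the offcut lying flat on the board. Its left edge (130,205)–(172,470) runs parallel along the fence edge (140,330)–(165,475), and the closed fingers are against its right side. Contact is 2.9 N. Next I'll push the end towards the stop.

>>> send_rows(
  series=[
    [[0, 12, 0], [0, 0, 0], 0],
    [[0, 3, -20], [0, 0, 0], 0],
    [[0, 0, -22], [0, 0, 0], 0],
    [[37, -25, 0], [0, 0, 0], 0],
    [[37, -25, 0], [0, 0, 0], 0],
    [[0, 0, 0], [0, 0, 0], 0],
    [[0, 0, 20], [0, 0, 0], 0],
    [[0, 0, 20], [0, 0, 0], 0],
  ],
)

```text
clock: 15.4
position: [366.5, 29.9, 31.0]
ee_rot: [-0.264, 0.964, 0.0, 0.001]
contact_force: [0.3, 0.8, -1.1]
gripper_width: -0.1
grasp_force: 0.0
```

```bash
python3 ff.py
```

```text
fence xyz 22.0 131.1 11.0 F 0.5 -0.7 -1.1 w -0.1 15.4
```

>>> send_rows(
  series=[
    [[-5, 0, 0], [0, 0, 0], 0],
    [[-4, 0, 0], [0, 0, 0], 0],
    [[-3, 0, 0], [0, 0, 0], 0],
    [[-2, 0, 0], [0, 0, 0], 0],
    [[-2, 0, 0], [0, 0, 0], 0],
    [[-1, 0, 0], [0, 0, 0], 0],
    [[0, 0, 0], [0, 0, 0], 0],
  ],
)

```text
clock: 16.1
position: [380.4, 38.6, 31.0]
ee_rot: [-0.264, 0.964, -0.0, -0.0]
contact_force: [-1.9, -1.4, 1.5]
gripper_width: -0.2
grasp_force: 0.8
```

```bash
python3 ff.py
```

```text
fence xyz 22.4 114.8 11.0 F -0.2 2.3 1.5 w -0.2 16.1
```

>>> send_rows(
  series=[
    [[-1, 0, 0], [0, 0, 0], 0],
    [[-1, 0, 0], [0, 0, 0], 0],
    [[0, 0, 0], [0, 0, 0], 0],
  ],
)

```text
clock: 16.4
position: [382.3, 39.7, 30.8]
ee_rot: [-0.264, 0.964, -0.0, -0.0]
contact_force: [-2.3, 0.6, 1.5]
gripper_width: 0.1
grasp_force: 1.0
```

```bash
python3 ff.py
```

```text
fence xyz 22.4 112.6 10.8 F 1.7 1.6 1.5 w 0.1 16.4
```

>>> send_rows(
  series=[
    [[-1, 0, 0], [0, 0, 0], 0],
    [[-1, 0, 0], [0, 0, 0], 0],
    [[0, 0, 0], [0, 0, 0], 0],
  ],
)

```text
clock: 16.7
position: [382.6, 39.9, 30.6]
ee_rot: [-0.264, 0.964, -0.0, -0.002]
contact_force: [-6.4, -0.7, 3.8]
gripper_width: -0.1
grasp_force: 2.5
```

```bash
python3 ff.py
```

```text
fence xyz 22.4 112.2 10.6 F 2.7 5.9 3.8 w -0.1 16.7
```

>>> send_rows(
  series=[
    [[12, 0, 0], [0, 0, 0], 0],
    [[2, 0, -20], [0, 0, 0], 0],
    [[0, 0, -22], [0, 0, 0], 0],
    [[-37, 25, 0], [0, 0, 0], 0],
    [[-37, 26, 0], [0, 0, 0], 0],
    [[0, 0, 0], [0, 0, 0], 0],
    [[0, 0, 21], [0, 0, 0], 0],
    [[0, 0, 21], [0, 0, 0], 0],
  ],
)

```text
clock: 17.5
position: [410.8, 116.2, 31.0]
ee_rot: [-0.265, 0.964, 0.001, 0.002]
contact_force: [-0.0, 0.1, 0.3]
gripper_width: 0.2
grasp_force: 0.0
```

>>> send_rows(
  series=[
    [[0, -6, 0], [0, 0, 0], 0],
    [[0, -5, 0], [0, 0, 0], 0],
    [[0, -2, 0], [0, 0, 0], 0],
    [[0, -2, 0], [0, 0, 0], 0],
    [[0, -1, 0], [0, 0, 0], 0],
    [[0, 0, 0], [0, 0, 0], 0],
  ],
)

```text
clock: 18.1
position: [418.4, 101.6, 31.4]
ee_rot: [-0.264, 0.964, 0.0, 0.001]
contact_force: [-0.4, 0.8, -0.8]
gripper_width: 0.1
grasp_force: 0.0
```

```bash
python3 ff.py
```

```text
fence xyz 57.2 49.9 11.4 F 0.9 -0.0 -0.8 w 0.1 18.1
```

>>> send_rows(
  series=[
    [[0, -1, 0], [0, 0, 0], 0],
    [[0, -1, 0], [0, 0, 0], 0],
    [[0, 0, 0], [0, 0, 0], 0],
  ],
)

```text
clock: 18.4
position: [419.1, 101.0, 31.2]
ee_rot: [-0.264, 0.964, 0.001, 0.001]
contact_force: [-4.7, 7.0, 2.9]
gripper_width: -0.0
grasp_force: 4.5
```

```bash
python3 ff.py
```

```text
fence xyz 56.3 49.6 11.2 F 8.4 0.5 2.9 w -0.0 18.4
```

>>> send_rows(
  series=[
    [[0, 12, 0], [0, 0, 0], 0],
    [[0, 0, -36], [0, 0, 0], 0],
    [[0, 0, -36], [0, 0, 0], 0],
    [[0, 0, -36], [0, 0, 0], 0],
    [[0, 0, -36], [0, 0, 0], 0],
    [[-33, -11, 0], [0, 0, 0], 38],
    [[-33, -11, 0], [0, 0, 0], 38],
    [[-33, -11, 0], [0, 0, 0], 38],
  ],
)

```text
clock: 19.2
position: [515.9, 132.5, 175.6]
ee_rot: [-0.265, 0.964, 0.0, 0.001]
contact_force: [0.3, 0.6, 1.1]
gripper_width: 37.9
grasp_force: 0.0
```

>>> send_rows(
  series=[
    [[-33, -11, 0], [0, 0, 0], 38],
    [[0, 0, 0], [0, 0, 0], 38],
    [[0, 0, 0], [0, 0, 0], 38],
  ],
)

```text
clock: 19.5
position: [548.6, 139.4, 173.8]
ee_rot: [-0.264, 0.964, -0.0, -0.001]
contact_force: [-1.0, -0.3, -0.2]
gripper_width: 38.3
grasp_force: 0.0
```

```bash
python3 ff.py; python3 - <<'E'
from h import *
import pickle
c=camera_info("wrist");im=get_image("wrist");pickle.dump(c,open("w6.pkl","wb"));cv2.imwrite("pics/w6raw.png",im[:,:,::-1])
cv2.imwrite("pics/w6.png",cv2.resize(im[100:400,80:480,::-1],None,fx=2,fy=2,interpolation=cv2.INTER_CUBIC))
# predicted handle pts
import fit
x=np.load("jig.npy");x[3]=np.radians(30.2)
for n,P in [("tip",fit.clampP(80,x,x[6])),("53",fit.clampP(53,x,x[6])),("hinge",fit.clampP(0,x,x[6])),("knobtop",fit.fen([0,-180,70],x))]: print(n,((proj(c,P,True)-[80,100])*2).round())
E
```

```text
fence xyz 23.3 -81.3 153.8 F 0.2 1.0 -0.2 w 38.3 19.5
tip [401. 296.]
53 [401. 231.]
hinge [401.  97.]
knobtop [316. 329.]
```

```bash
python3 - <<'E'
import cv2
g=cv2.cvtColor(cv2.imread("pics/w6raw.png"),cv2.COLOR_BGR2GRAY)
for r in (205,215,225,235,245,255): print(r,g[r,235:330:2].tolist())
E
```

```text
205 [226, 226, 197, 145, 144, 145, 144, 146, 143, 132, 71, 87, 94, 95, 119, 124, 124, 95, 48, 49, 49, 52, 50, 51, 51, 50, 51, 49, 49, 87, 98, 96, 97, 97, 116, 125, 124, 122, 123, 123, 123, 126, 125, 125, 124, 120, 119, 118]
215 [147, 142, 142, 145, 143, 143, 144, 144, 144, 135, 85, 86, 94, 96, 95, 96, 95, 70, 46, 47, 48, 47, 48, 47, 49, 47, 47, 46, 46, 84, 96, 95, 96, 112, 121, 120, 121, 123, 124, 126, 123, 120, 117, 118, 117, 119, 122, 126]
225 [146, 144, 142, 129, 127, 107, 107, 105, 105, 104, 84, 79, 94, 95, 94, 93, 93, 73, 44, 44, 45, 46, 45, 46, 43, 44, 43, 45, 43, 55, 51, 46, 45, 48, 122, 125, 124, 121, 119, 116, 117, 115, 120, 122, 124, 125, 123, 121]
235 [143, 132, 92, 48, 48, 48, 47, 57, 98, 104, 89, 52, 44, 43, 47, 48, 46, 45, 44, 41, 46, 44, 45, 44, 43, 43, 43, 43, 41, 108, 120, 123, 123, 122, 120, 118, 115, 115, 116, 118, 121, 123, 125, 121, 120, 119, 120, 120]
245 [48, 48, 48, 49, 45, 47, 44, 45, 43, 42, 43, 62, 93, 93, 93, 121, 122, 123, 43, 44, 45, 44, 45, 46, 43, 45, 44, 42, 43, 110, 122, 121, 117, 115, 115, 115, 113, 111, 117, 122, 121, 118, 118, 119, 121, 121, 120, 118]
255 [54, 52, 52, 50, 50, 49, 48, 45, 45, 45, 44, 47, 122, 122, 123, 124, 123, 124, 123, 125, 122, 121, 119, 118, 122, 123, 117, 124, 153, 139, 141, 139, 64, 128, 141, 142, 144, 142, 118, 120, 119, 121, 121, 119, 117, 114, 110, 109]
```

The pixel profile shows the handle at columns 270–292.5, about 0.5 mm off the finger centre line. I'll descend and then close in steps.

>>> send_rows(
  series=[
    [[-2.7, 0.5, 20], [0, 0, 0], 38],
    [[0, 0, 25], [0, 0, 0], 38],
    [[0, 0, 25], [0, 0, 0], 38],
    [[0, 0, 20], [0, 0, 0], 38],
    [[0, 0, 15], [0, 0, 0], 38],
    [[0, 0, 14], [0, 0, 0], 38],
    [[0, 0, 0], [0, 0, 0], 24],
    [[0, 0, 0], [0, 0, 0], 21],
  ],
)

```text
clock: 20.35
position: [550.5, 141.4, 56.6]
ee_rot: [-0.265, 0.964, -0.0, 0.0]
contact_force: [-0.3, -0.2, -0.2]
gripper_width: 21.0
grasp_force: 0.0
```

>>> send_rows(
  series=[
    [[0, 0, 0], [0, 0, 0], 20.5],
    [[0, 0, 0], [0, 0, 0], 20.5],
  ],
)

```text
clock: 20.55
position: [551.3, 141.7, 57.0]
ee_rot: [-0.265, 0.964, 0.0, 0.001]
contact_force: [0.7, 0.2, -0.1]
gripper_width: 20.6
grasp_force: 0.0
```

```bash
python3 ff.py
```

```text
fence xyz 23.9 -84.8 37.0 F -0.2 -0.7 -0.1 w 20.6 20.55
```

>>> send_rows(
  series=[
    [[0, 0, 0], [0, 0, 0], 16],
    [[0, 0, 0], [0, 0, 0], 16],
    [[0.9, 0, -4.8], [0, 0, 0], 16],
    [[1.3, 0, -4.7], [0, 0, 0], 16],
    [[1.8, 0, -4.6], [0, 0, 0], 16],
    [[2.1, 0, -4.4], [0, 0, 0], 16],
    [[2.4, 0, -4], [0, 0, 0], 16],
    [[2.7, 0, -3.7], [0, 0, 0], 16],
  ],
)

```text
clock: 21.35
position: [541.9, 135.7, 81.0]
ee_rot: [-0.264, 0.964, 0.0, 0.001]
contact_force: [5.8, -1.9, -10.6]
gripper_width: 16.8
grasp_force: 38.1
```

```bash
python3 ff.py
```

```text
fence xyz 23.5 -73.7 61.0 F -4.6 -4.0 -10.6 w 16.8 21.35
```

>>> send_rows(
  series=[
    [[3, 0, -3.3], [0, 0, 0], 16],
    [[2.9, 0, -3.1], [0, 0, 0], 16],
    [[3.4, 0, -2.8], [0, 0, 0], 16],
    [[3.5, 0, -2.5], [0, 0, 0], 16],
    [[3.5, 0, -2.1], [0, 0, 0], 16],
    [[3.6, 0, -1.8], [0, 0, 0], 16],
    [[0, 0, 0], [0, 0, 0], 16],
  ],
)

```text
clock: 22.05
position: [525.0, 125.4, 97.1]
ee_rot: [-0.264, 0.965, 0.0, 0.001]
contact_force: [4.9, -1.9, -6.8]
gripper_width: 17.1
grasp_force: 38.7
```

```bash
python3 ff.py; python3 - <<'E'
from h import *
c=camera_info("wrist");im=get_image("wrist");cv2.imwrite("pics/w7raw.png",im[:,:,::-1])
sc=get_image("scene");cv2.imwrite("pics/s7raw.png",sc[:,:,::-1])
E
```

```text
fence xyz 23.3 -53.9 77.1 F -4.1 -3.2 -6.8 w 17.1 22.05
```

>>> send_rows(
  series=[
    [[4, 0, -1.7], [0, 0, 0], 16],
    [[4, 0, -1.3], [0, 0, 0], 16],
    [[4, 0, -0.9], [0, 0, 0], 16],
    [[4, 0, -0.6], [0, 0, 0], 16],
    [[3, 0, -0.3], [0, 0, 0], 16],
    [[0, 0, 0], [0, 0, 0], 16],
  ],
)

```text
clock: 22.75
position: [510.7, 116.7, 102.7]
ee_rot: [-0.264, 0.964, 0.001, 0.004]
contact_force: [9.7, -2.5, -8.1]
gripper_width: 17.1
grasp_force: 39.0
```

```bash
python3 ff.py
```

```text
fence xyz 23.1 -37.2 82.7 F -7.1 -7.0 -8.1 w 17.1 22.75
```

>>> send_rows(
  series=[
    [[1, 0.3, 0], [0, 0, 0], 16],
    [[1, 0.2, 0], [0, 0, 0], 16],
    [[0, 0, 0], [0, 0, 0], 16],
  ],
)

```text
clock: 23.05
position: [509.7, 116.2, 102.8]
ee_rot: [-0.264, 0.964, 0.0, 0.004]
contact_force: [11.6, -2.9, -9.7]
gripper_width: 17.0
grasp_force: 38.6
```

```bash
python3 ff.py
```

```text
fence xyz 23.2 -36.1 82.8 F -8.5 -8.5 -9.7 w 17.0 23.05
```

>>> send_rows(
  series=[
    [[0, 0, 0], [0, 0, 0], 32],
    [[0, 0, 0], [0, 0, 0], 32],
    [[0, 0, -30], [0, 0, 0], 32],
    [[0, 0, -40], [0, 0, 0], 32],
    [[-30, 0, 0], [0, 0, 0], 0],
    [[0, 0, 0], [0, 0, 0], 0],
    [[0, 0, 28], [0, 0, 0], 0],
    [[0, 0, 28], [0, 0, 0], 0],
  ],
)

```text
clock: 23.85
position: [549.3, 140.1, 129.7]
ee_rot: [-0.269, 0.963, 0.003, 0.025]
contact_force: [17.3, 27.5, 60.5]
gripper_width: -0.4
grasp_force: 31.9
```

>>> send_rows(
  series=[
    [[3, 0, 0], [0, 0, 0], 0],
    [[2, 0, 0], [0, 0, 0], 0],
    [[2, 0, 0], [0, 0, 0], 0],
    [[0, 0, 0], [0, 0, 0], 0],
  ],
)

```text
clock: 24.25
position: [545.7, 138.4, 132.4]
ee_rot: [-0.269, 0.963, 0.004, 0.028]
contact_force: [13.8, 13.8, 35.4]
gripper_width: -0.2
grasp_force: 19.4
```

```bash
python3 ff.py
```

```text
fence xyz 24.0 -78.3 112.4 F 4.8 -18.9 35.4 w -0.2 24.25
```

Unexpected contact, probably with the handle's end. I'm lifting off and looking.

>>> send_rows(
  series=[
    [[0, 0, -20], [0, 0, 0], 0],
    [[-10, 0, -20], [0, 0, 0], 0],
    [[-10, 0, -20], [0, 0, 0], 0],
    [[0, 0, 0], [0, 0, 0], 0],
  ],
)

```text
clock: 24.65
position: [544.3, 138.3, 179.0]
ee_rot: [-0.265, 0.964, 0.0, 0.003]
contact_force: [0.3, -0.2, -0.5]
gripper_width: 0.0
grasp_force: 0.0
```

```bash
python3 ff.py; python3 - <<'E'
from h import *
import pickle
c=camera_info("wrist");pickle.dump(c,open("w8.pkl","wb"));w=get_image("wrist");sc=get_image("scene");sd=get_image("side")
for n,i in (("w",w),("s",sc),("d",sd)): cv2.imwrite(f"pics/{n}8raw.png",i[:,:,::-1])
A=cv2.resize(w[110:410,80:480,::-1],(800,600),interpolation=cv2.INTER_CUBIC)
B=cv2.resize(sc[180:290,200:320,::-1],(300,275),interpolation=cv2.INTER_CUBIC)
C=cv2.resize(sd[190:290,215:335,::-1],(300,250),interpolation=cv2.INTER_CUBIC)
D=cv2.resize(w[90:410,60:500,::-1],(500,364),interpolation=cv2.INTER_CUBIC)
M=np.zeros((600,800,3),np.uint8);M[:275,500:]=B;M[275:525,500:]=C;M[:364,:500]=D
cv2.imwrite("pics/m8.png",M)
E
```

```text
fence xyz 24.5 -77.1 159.0 F -0.3 -0.2 -0.5 w 0.0 24.65
```

View pics/m8.png

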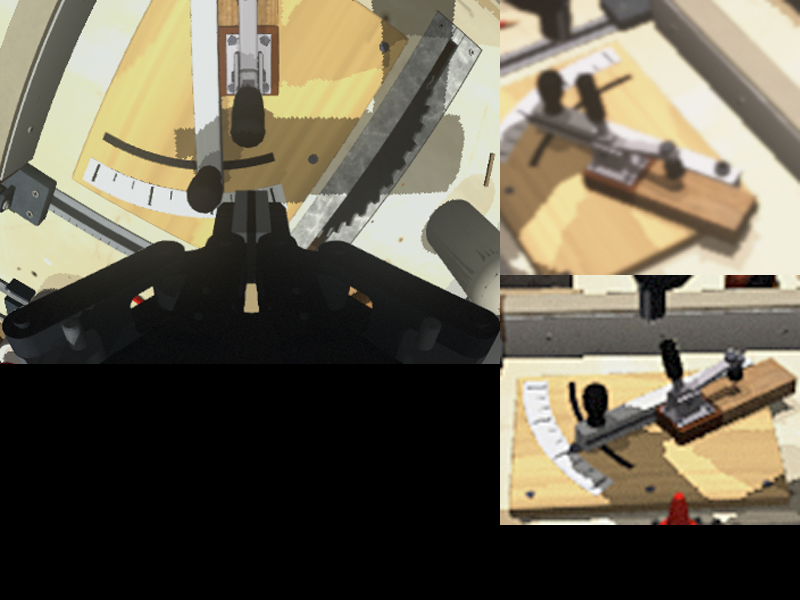

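The composite shows the offcut against the fence and stop. The clamp is almost closed, with its handle still tipped back towards the knob (wrist panel handle end at about (248,131), knob top at (206,188)). I'll solve for the clamp and fence angles.

```bash
python3 - <<'E'
from h import *
import pickle,fit
c=pickle.load(open("w8.pkl","rb"));x=np.load("jig.npy")
print("obs tip",60+248/1.136,90+131/1.136,"knob",60+206/1.136,90+187/1.136)
for th in (29.5,30.2,31):
    x[3]=np.radians(th);print(th,"knob",proj(c,fit.fen([0,-180,70],x),True).round(1))
x[3]=np.radians(30.2)
for hy in (x[7]-36,x[6]):
  for q in (0,.1,.2,.3,.4,.5):
    x[4]=q;print(round(hy),q,proj(c,fit.clampP(80,x,hy),True).round(1), "hinge",proj(c,fit.clampP(0,x,hy),True).round(1))
E
```

```text
obs tip 278.3098591549296 205.31690140845072 knob 241.3380281690141 254.61267605633805
29.5 knob [234.8 265.5]
30.2 knob [237.5 265.6]
31 knob [240.6 265.6]
-99 0 [278.1 176.7] hinge [279. 158.]
-99 0.1 [278.2 190.4] hinge [279. 158.]
-99 0.2 [278.2 203.3] hinge [279. 158.]
-99 0.3 [278.3 215. ] hinge [279. 158.]
-99 0.4 [278.3 225.5] hinge [279. 158.]
-99 0.5 [278.4 234.6] hinge [279. 158.]
-94 0 [278.1 168.1] hinge [279. 152.]
-94 0.1 [278.2 181.9] hinge [279. 152.]
-94 0.2 [278.2 195. ] hinge [279. 152.]
-94 0.3 [278.3 207.1] hinge [279. 152.]
-94 0.4 [278.3 217.8] hinge [279. 152.]
-94 0.5 [278.4 227.2] hinge [279. 152.]
```

>>> send_rows(
  series=[
    [[-18, 0, 0], [0, 0, 0], 0],
    [[0, 0, 0], [0, 0, 0], 0],
    [[0, 0, 22], [0, 0, 0], 0],
    [[0, 0, 20], [0, 0, 0], 0],
    [[0, 0, 20], [0, 0, 0], 0],
    [[7, -0.5, 0], [0, 0, 0], 0],
    [[7, -0.5, 0], [0, 0, 0], 0],
    [[0, 0, 0], [0, 0, 0], 0],
  ],
)

```text
clock: 25.6
position: [546.0, 137.8, 115.4]
ee_rot: [-0.264, 0.964, 0.0, 0.0]
contact_force: [0.1, 0.3, 1.0]
gripper_width: 0.0
grasp_force: 0.0
```

```bash
python3 ff.py
```

```text
fence xyz 23.2 -78.3 95.4 F 0.2 -0.2 1.0 w 0.0 25.6
```

>>> send_rows(
  series=[
    [[3, 0, 0], [0, 0, 0], 0],
    [[3, 0, 0], [0, 0, 0], 0],
    [[3, 0, 0], [0, 0, 0], 0],
    [[2, 0, 0], [0, 0, 0], 0],
    [[2, 0, 0], [0, 0, 0], 0],
    [[2, 0, 0], [0, 0, 0], 0],
    [[0, 0, 0], [0, 0, 0], 0],
  ],
)

```text
clock: 26.3
position: [533.6, 130.6, 114.5]
ee_rot: [-0.264, 0.964, 0.0, -0.0]
contact_force: [2.0, 0.3, 1.5]
gripper_width: -0.3
grasp_force: 0.9
```

```bash
python3 ff.py
```

```text
fence xyz 23.4 -63.9 94.5 F -0.8 -1.9 1.5 w -0.3 26.3
```

>>> send_rows(
  series=[
    [[2, 0, 0], [0, 0, 0], 0],
    [[2, 0, 0], [0, 0, 0], 0],
    [[1.5, 0, 0], [0, 0, 0], 0],
    [[1.5, 0, 0], [0, 0, 0], 0],
    [[0, 0, 0], [0, 0, 0], 0],
  ],
)

```text
clock: 26.8
position: [527.8, 127.1, 114.5]
ee_rot: [-0.264, 0.964, 0.0, 0.0]
contact_force: [2.0, 0.1, 1.5]
gripper_width: 0.3
grasp_force: 1.0
```

```bash
python3 ff.py
```

```text
fence xyz 23.3 -57.2 94.5 F -1.0 -1.8 1.5 w 0.3 26.8
```

>>> send_rows(
  series=[
    [[1.5, 0, 0], [0, 0, 0], 0],
    [[1, 0, 0], [0, 0, 0], 0],
    [[1, 0, 0], [0, 0, 0], 0],
    [[0, 0, 0], [0, 0, 0], 0],
  ],
)

```text
clock: 27.2
position: [527.6, 127.0, 114.8]
ee_rot: [-0.265, 0.964, 0.001, 0.004]
contact_force: [7.8, 3.7, -2.8]
gripper_width: -0.0
grasp_force: 4.2
```

```bash
python3 ff.py
```

```text
fence xyz 23.3 -56.9 94.8 F -0.8 -8.7 -2.8 w -0.0 27.2
```

>>> send_rows(
  series=[
    [[-8, 0, 0], [0, 0, 0], 0],
    [[-10, 0, 0], [0, 0, 0], 0],
    [[0, 0, -35], [0, 0, 0], 0],
    [[0, 0, -40], [0, 0, 0], 0],
    [[-35, 0, 0], [0, 0, 0], 0],
    [[-40, 0, 0], [0, 0, 0], 0],
    [[-40, 0, 0], [0, 0, 0], 0],
    [[-35, 0, 0], [0, 0, 0], 0],
  ],
)

```text
clock: 28.0
position: [670.1, 211.6, 188.5]
ee_rot: [-0.264, 0.964, -0.0, -0.002]
contact_force: [0.1, 0.0, 0.6]
gripper_width: 0.1
grasp_force: 0.0
```

>>> send_rows(
  series=[
    [[0, 0, 0], [0, 0, 0], 0],
    [[0, 0, 0], [0, 0, 0], 0],
  ],
)

```text
clock: 28.2
position: [668.7, 210.8, 187.4]
ee_rot: [-0.264, 0.964, -0.0, -0.002]
contact_force: [0.1, -0.0, 0.1]
gripper_width: 0.1
grasp_force: 0.0
```

```bash
python3 ff.py; python3 - <<'E'
from h import *
import pickle,fit
c=camera_info("wrist");pickle.dump(c,open("w9.pkl","wb"));w=get_image("wrist");cv2.imwrite("pics/w9raw.png",w[:,:,::-1])
x=np.load("jig.npy")
g=cv2.cvtColor(w,cv2.COLOR_RGB2GRAY)
# rectify scale onto the board plane: rows = angle, cols = radius
th=np.arange(12,42,.1);rr=np.arange(195,232,1.0)
U=np.array([[proj(c,fit.jig([-80+r*np.sin(np.radians(t)),105-r*np.cos(np.radians(t)),20],x),True) for r in rr] for t in th]).astype(np.float32)
P=cv2.remap(g,U[...,0],U[...,1],cv2.INTER_LINEAR);cv2.imwrite("pics/polar.png",P)
print(U[0,0],U[-1,-1])
for k in range(0,len(th),5): print(round(th[k],1),P[k:k+5].mean(0)[::3].astype(int).tolist())
E
```

```text
fence xyz 23.5 -221.1 167.4 F -0.1 -0.1 0.1 w 0.1 28.2
[182.64175  96.22196] [294.76938 135.42587]
12.0 [196, 197, 197, 196, 175, 224, 224, 224, 224, 224, 225, 224, 225]
12.5 [195, 195, 194, 193, 191, 224, 225, 224, 224, 224, 225, 225, 224]
13.0 [193, 193, 191, 190, 193, 224, 224, 225, 225, 224, 225, 224, 225]
13.5 [190, 189, 189, 188, 165, 224, 224, 225, 224, 224, 224, 224, 225]
14.0 [187, 187, 186, 186, 152, 204, 195, 203, 202, 198, 204, 201, 224]
14.5 [186, 186, 186, 186, 188, 143, 101, 102, 96, 98, 113, 105, 223]
15.0 [185, 185, 186, 187, 197, 211, 190, 192, 193, 186, 202, 199, 222]
15.5 [186, 187, 187, 189, 192, 224, 224, 224, 224, 224, 224, 224, 224]
16.0 [187, 188, 189, 191, 179, 224, 224, 225, 224, 224, 224, 225, 225]
16.5 [189, 190, 192, 193, 184, 224, 224, 225, 224, 224, 225, 224, 224]
17.0 [191, 193, 194, 194, 192, 224, 224, 224, 224, 224, 225, 225, 224]
17.5 [192, 193, 194, 194, 160, 224, 224, 224, 225, 224, 224, 225, 225]
18.0 [193, 194, 195, 196, 194, 224, 224, 224, 225, 224, 225, 224, 225]
18.5 [195, 195, 197, 197, 202, 224, 224, 224, 224, 225, 225, 224, 225]
19.0 [196
[... 2554 characters left out ...]
, 209, 210, 210, 209, 224, 224, 224, 225, 225, 225, 225, 224]
37.5 [209, 210, 210, 209, 202, 224, 224, 225, 224, 224, 224, 223, 224]
38.0 [209, 210, 210, 208, 187, 224, 224, 224, 225, 225, 224, 225, 224]
38.5 [210, 211, 208, 206, 193, 225, 224, 224, 224, 224, 224, 224, 224]
39.0 [210, 210, 206, 206, 192, 209, 198, 197, 224, 224, 224, 224, 223]
39.5 [210, 207, 205, 205, 191, 155, 158, 155, 220, 224, 225, 224, 224]
40.0 [208, 205, 205, 205, 216, 221, 223, 221, 224, 224, 224, 224, 225]
40.5 [206, 205, 205, 208, 204, 224, 224, 224, 225, 224, 225, 225, 224]
41.0 [206, 205, 207, 209, 213, 224, 224, 225, 225, 225, 225, 225, 224]
41.5 [205, 205, 208, 210, 216, 224, 224, 224, 225, 224, 225, 225, 225]
```

>>> send_rows(
  series=[
    [[0, -17, 0], [0, 0, 0], 0],
    [[0, -17, 0], [0, 0, 0], 0],
    [[0, 0, 0], [0, 0, 0], 0],
    [[0, 0, 0], [0, 0, 0], 0],
  ],
)

```text
clock: 28.65
position: [686.8, 180.3, 189.9]
ee_rot: [-0.263, 0.965, 0.0, 0.0]
contact_force: [-1.2, -0.4, 1.1]
gripper_width: -0.2
grasp_force: 0.0
```

```bash
python3 - <<'E'
from h import *
import fit
c=camera_info("wrist");w=get_image("wrist");cv2.imwrite("pics/w10raw.png",w[:,:,::-1])
x=np.load("jig.npy");cc=-np.array(c["R"]).T@np.array(c["t"])
d=cc[:2]-fit.fen([0,0,0],x)[:2];print("camera az in jig deg",np.degrees(np.arctan2(d[1],d[0])-x[2]+np.pi/2),"r",np.linalg.norm(d),"z",cc[2])
g=cv2.cvtColor(w,cv2.COLOR_RGB2GRAY).astype(np.float32)
th=np.arange(27,34,.1);rr=np.arange(201,228,1.0)
U=np.array([[proj(c,fit.jig([-80+r*np.sin(np.radians(t)),105-r*np.cos(np.radians(t)),20],x),True) for r in rr] for t in th]).astype(np.float32)
P=cv2.remap(g,U[...,0],U[...,1],cv2.INTER_LINEAR)
for j in range(0,27,2):
    col=P[:,j]; dk=th[col<165]; print(rr[j], (round(dk.min(),1),round(dk.max(),1),len(dk)) if len(dk) else None)
E
```

```text
camera az in jig deg 29.702848022382593 r 209.44318652428723 z 332.34381597110666
201.0 (np.float64(27.2), np.float64(33.0), 59)
203.0 (np.float64(27.8), np.float64(32.7), 50)
205.0 (np.float64(28.5), np.float64(32.1), 37)
207.0 (np.float64(28.4), np.float64(31.9), 36)
209.0 (np.float64(28.7), np.float64(31.9), 33)
211.0 (np.float64(28.8), np.float64(31.8), 31)
213.0 (np.float64(29.3), np.float64(30.6), 14)
215.0 (np.float64(29.4), np.float64(30.6), 13)
217.0 (np.float64(29.3), np.float64(30.7), 15)
219.0 (np.float64(29.3), np.float64(29.9), 7)
221.0 (np.float64(29.1), np.float64(29.9), 9)
223.0 (np.float64(29.4), np.float64(29.9), 6)
225.0 (np.float64(29.4), np.float64(29.9), 6)
227.0 (np.float64(29.4), np.float64(29.9), 6)
```

```bash
python3 -c "
from bench import job_done
print(job_done())"
```

```text
the job is handed in; nothing more can be done
None
```

The job is handed in at 28.7 s: fence at about 30.6° on the last measurement (0.6° past the mark), offcut pushed snug against fence and stop, clamp handle upright with the pad down; while I was setting the clamp the closed fingers hit the handle's end with up to about 70 N, over 40 N if the judge counts fingers, and no verdict came back.

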